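# One shot of cleaner from the slim canister

## Task

Stand the empty steel cup on the round black pad in front of the slim canister and let go of it. Then press that canister's nozzle cap all the way down for a moment, gently (fingertip force, well under 30 N), and let it spring back. Leave the cup standing upright on the pad; do not press the stout canister's cap or disturb the tape roll.

Things in the scene. Friction and masses are not known exactly. Their poses are not given: they have to be found in the camera images.
- cup: empty round steel cup, open at the top, 70 mm high, 47 mm across at the foot, 54 mm at the rim, wall 2.5 mm, 90 g, loose, upright; origin at the centre of its underside. Grip it across its diameter from above
- slim_station: fixed spray station with the SLIM canister (44 mm across). Origin on the table under the canister's axis; x points from the pad back to the canister, z up. Foot 120 mm wide, x -145 to +80 mm, 12 mm thick; post behind the canister; clear hood plate over the cap, underside 330 mm up, x -25 to +93 mm, 120 mm wide: reach under it with the tool tilted 35 to 45 degrees from the pad side
- slim_spot (a point): centre of the top of the round black rubber pad (68 mm across, 14 mm above the table) on which the cup must stand; axes as slim_station
- slim_axis (a point): on the slim canister's vertical axis, 180 mm above the table: the LOWEST the top of its free nozzle cap can be. The canister is clamped at any height: the cap's flat top (28 mm across; cap 18 mm high, 7 mm nozzle towards the pad) is 0 to 25 mm above this point; this offset is not reported and must be found by touch or seen
- slim_cap (a joint): how far the slim canister's cap is pressed down, m: 0 free, 0.008 at its stop; spring 4 N at first, 12 N at the stop
- stout_station: the other fixed spray station, same foot, post, pad and hood, but with the STOUT canister (64 mm across, cap 40 mm across, its free top 155 to 180 mm above the table); origin and axes as for the slim one. Not to be used
- stout_cap (a joint): how far the stout canister's cap is pressed down, m; must stay near 0
- tape_roll_a: roll of tape lying flat on the table, 85 mm across, 24 mm high, loose; origin at the centre of its underside. Leave it alone

How it is judged (in metres and radians):
On the way, in this order (a step that is already met when the one before it is completed fails the run):
1. the cup stands released on the slim canister's pad (horizontal distance between cup and slim_spot below 0.015 m and z of cup in the frame of slim_spot below 0.004 m and angle between cup's own z axis and vertical below 0.1 rad and contact force between the fingers and cup below 0.1 N), for 0.2 s.
2. the slim canister's cap is all the way down (over 6.5 of its 8 mm) while the cup stands on the pad (value of joint slim_cap above 0.0065 m and horizontal distance between cup and slim_spot below 0.015 m and angle between cup's own z axis and vertical below 0.1 rad), for 0.15 s.
At the end, for the whole second after the job is handed in: The cup stands upright (within 0.1 rad), at rest and released on the slim canister's pad, its centre within 15 mm of the pad's centre; the slim cap has been pressed and is up again (within 1.5 mm), the stout cap is up (value of joint each of slim_cap, stout_cap below 0.0015 m and horizontal distance between cup and slim_spot below 0.015 m and z of cup in the frame of slim_spot below 0.004 m and angle between cup's own z axis and vertical below 0.1 rad and linear speed of cup below 0.01 m/s); the robot touches nothing.
It fails at once if more than 30 N between the robot and the slim station (contact force between the arm and slim_station above 30 N).
It fails at once if more than 30 N between the fingers and the slim station (contact force between the fingers and slim_station above 30 N).
It fails at once if the stout canister's cap pressed more than 3 mm (value of joint stout_cap above 0.003 m).
It fails at once if the cup tipped over (angle between cup's own z axis and vertical above 0.6 rad).
It fails at once if the tape roll moved more than 30 mm (distance of tape_roll_a from where it was at the start of the episode above 0.03 m).
It also fails if it takes over 67 s, if anything falls off the work surface, if the arm or the gripper's body presses on something with over 40 N, if the wrist force passes 120 N, or if a joint passes its speed limit or range.

## Robot

A 6-joint arm with a two-finger parallel gripper is mounted at the origin on a cart in front of the work surface, level with it; the furniture and walls round the work are solid. World frame = base frame: x ahead of the robot, y to its left, z up, the work surface at z = 0. Lengths are in m, angles in degrees, forces in N, time in s.
With the tool pointing down it reaches from about 0.2 to 0.875 m from the base axis. Payload 3.4 kg.
Tool frame: the origin (TCP) lies at the very end of the fingers, on their centre line; the grasp point (between the pads) lies 19 mm behind it; z points along the fingers, x is the direction in which the jaws open and shut, and the axes are right-handed (so a half turn about z gives the same grasp; the last joint's range is limited). The gripper opens to 94 mm and grips with 3 to 60 N. Pads are 16 mm wide; open, the fingers measure 119 mm over their backs; the gripper's body (75 mm by 177 mm) begins 78 mm behind the grasp point.
Start: joints at [-82.277, 15.808, 86.224, -0, 77.962, -6.933], TCP at [0.145, -0.556, 0.205] pointing down, gripper open.
Joint ranges: [-165.64, 165.64], [-43.16, 119.46], [12.63, 154.43], [-67.54, 247.53], [6.08, 155.33], [-154.97, 154.97]. Speed limits (degrees/s): [147.25, 147.25, 180, 180, 180, 180].

## Interface

Orientations are given as a 3x3 rotation matrix whose columns are the frame's x, y, z axes.
In Python, from rig import r, snapshot gives the robot as it stands.
- The arm moves only by the tool jog_arm, never from a script. Its argument "commands" is a list that holds one entry, the list of rows, each a list of 5 numbers: the opening, from -1 (shut) to 1 (fully open), then the shift along the world's x, y, z in m, then the turn about the world's z in degrees. A call has exactly 10 rows; each row shifts and turns the pose as measured when the row begins; what a row does not reach is not made up. A row lasts 1/12 s, in which the tool goes at most 41.7 mm and 7.16 degrees, less where a joint would pass 70% of its speed; a pose out of reach is approached as far as the arm can. A call is refused whole if a number of a shift passes 0.0417 or a number of a turn 7.16, either way. A call with a gripper value outside its range is refused whole. The fingers move at their own pace and stop on an object; the grip force is fixed at half the most. Time passes only in rows, so rows that do not move let the fingers close, or fill a call up. It gives the time, the measured TCP pose, the force and the opening at its end, in the units of the state.
- r.state(): the state, without advancing time (a new reading comes with each control period).
- snapshot(name): name is "scene" or "top" or "wrist"; returns a dict with "img" (400x640x3 uint8, red, green, blue), "K" (3x3 intrinsics, pixels), "k1" (the pictures are not rectified: a ray, as slopes to the right and down, at radius r is drawn at 1 + k1 r^2 times it, then the intrinsics apply), "cam_to_world" (4x4, takes a point from camera to world coordinates). Camera axes: x right, y up, looking along -z (the intrinsics and any distortion apply to the point x, -y, -z); pixel columns grow to the right and rows downward; lengths in m; the calibration is good to about 2 mm. A picture is of the moment at which its call begins. There is no depth.
- r.close_job(): hands the job in, once; it reports no verdict.
The state is a dict: "clock": time; "q": joint angles; "joint_vel": joint speeds; "tau": joint torques, N m; "tool_pos": TCP position; "eef_rot": TCP orientation; "contact_force": force on the tool from outside, world axes, zero at the start; "wrist_torque": the same for the moment, N m; "grip_width": finger opening in m.
Only numpy, scipy, OpenCV 4.12 (cv2) and the standard library are available. Lean on these libraries where they do the work, as an engineer would, in place of code of your own. Each camera call takes 0.05 s, during which the arm holds its last target. There are 200 camera calls.

## Working session

There is one attempt and no reset: what is moved stays moved. The work goes in short steps, Python scripts to look and compute and a tool call to move; the robot and the scene stay as the last step left them, time stands still between calls to the robot, and variables do not carry over. Pictures are saved under pics/ and viewed, about 8 in all and at most 12, crops included, and the job is handed in when it is done.

Besides the shell and the picture viewer there is one more tool, called after "Emit:" in YAML: its name, and indented under it one key for each argument. jog_arm: Moves the arm, as the interface text tells. Its arguments: {"type":"object","properties":{"commands":{"type":"array"}},"required":["commands"]}

```bash
mkdir -p pics
cat > h.py <<'E'
import numpy as np,cv2
from rig import r,snapshot
def snap(n,f):
    s=snapshot(n); cv2.imwrite(f'pics/{f}.png',s['img'][:,:,::-1]); np.savez(f'pics/{f}.npz',**{k:s[k] for k in('K','k1','cam_to_world')}); return s
def pix2plane(f,uv,z):
    s=np.load(f'pics/{f}.npz');K=s['K'];T=s['cam_to_world']
    p=cv2.undistortPoints(np.array([[uv]],float),K,np.array([float(s['k1']),0,0,0,0]))[0,0]
    # k1 on undistorted radius = cv2 model
    d=T[:3,:3]@np.array([p[0],-p[1],-1]);o=T[:3,3];return o+d*(z-o[2])/d[2]
def proj(f,P):
    s=np.load(f'pics/{f}.npz');T=s['cam_to_world'];c=(np.atleast_2d(P)-T[:3,3])@T[:3,:3]
    c=c*[1,-1,-1];return cv2.projectPoints(c,np.zeros(3),np.zeros(3),s['K'],np.array([float(s['k1']),0,0,0,0]))[0][:,0]
E
python3 - <<'E'
from h import *
for n in('scene','top'):
    s=snap(n,n+'1');print(n,s['k1'],s['K'].tolist(),s['cam_to_world'].round(3).tolist())
print(r.state())
E
```

```text
scene -0.07022945250613538 [[433.2777060793694, 0.0, 329.05381955660073], [0.0, 433.2777060793694, 200.19319816608274], [0.0, 0.0, 1.0]] [[-0.884, 0.353, -0.306, 0.108], [-0.467, -0.647, 0.603, 0.841], [0.015, 0.676, 0.737, 1.134], [0.0, 0.0, 0.0, 1.0]]
top -0.013752533969738377 [[385.9646798094619, 0.0, 317.59296501177323], [0.0, 385.9646798094619, 196.21622196836776], [0.0, 0.0, 1.0]] [[0.028, 0.99, -0.139, 0.374], [-0.999, 0.032, 0.028, 0.015], [0.032, 0.138, 0.99, 1.206], [0.0, 0.0, 0.0, 1.0]]
{'clock': 0.1, 'q': array([-8.22740709e+01,  1.58421674e+01,  8.62866949e+01,  1.05440419e-03,
        7.79633860e+01, -6.93293866e+00]), 'joint_vel': array([-0.01180096, -0.09981247, -0.19133466, -0.0013418 , -0.03508527,
        0.02384976]), 'tau': array([ 1.60344171e-03, -4.05456626e+01, -2.37779528e+01,  7.02937064e-02,
        2.98600097e-02, -4.47991886e-05]), 'tool_pos': array([ 0.14544258, -0.55577413,  0.20471833]), 'eef_rot': array([[ 2.53059598e-01, -9.67450671e-01, -1.98609513e-04],
       [-9.67449374e-01, -2.53059587e-01,  1.59783863e-03],
       [-1.59609009e-03, -2.12203752e-04, -9.99998704e-01]]), 'contact_force': array([ 0.83404924, -0.21289765,  0.56918604]), 'wrist_torque': array([-0.02178019, -0.00824298,  0.01530605]), 'grip_width': 0.09406358421795524}
```

View pics/scene1.png

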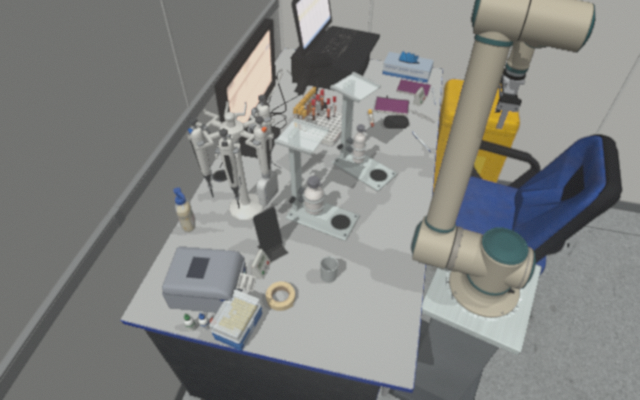

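View pics/top1.png

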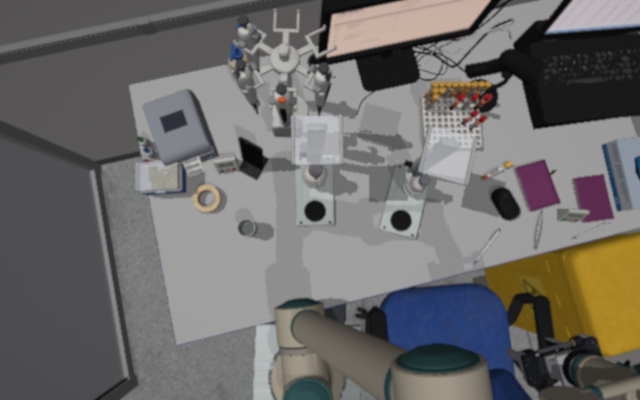

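The scene view shows the cup at about (329,268), the tape roll at (281,294) and pads at (341,221) and (378,175). In the top view the cup is at (247,229) and the pads are at (315,211) and (400,220). I need crops to tell which canister is slim.

Run:
```python
import cv2,numpy as np
a=cv2.imread('pics/scene1.png')[100:290,260:420];b=cv2.imread('pics/top1.png')[100:250,225:465]
a=cv2.resize(a,None,fx=3.1,fy=3.1,interpolation=3)
b=cv2.resize(b,None,fx=3.33,fy=3.33,interpolation=3)
cv2.imwrite('pics/ca.png',a);cv2.imwrite('pics/cb.png',b)
```

```text
(no output)
```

View pics/ca.png

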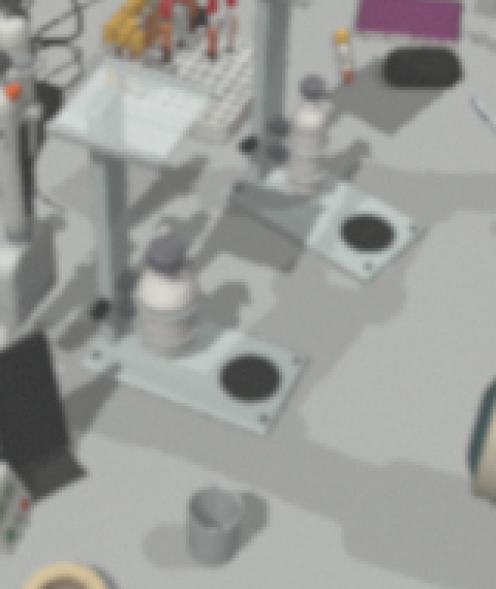

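View pics/cb.png

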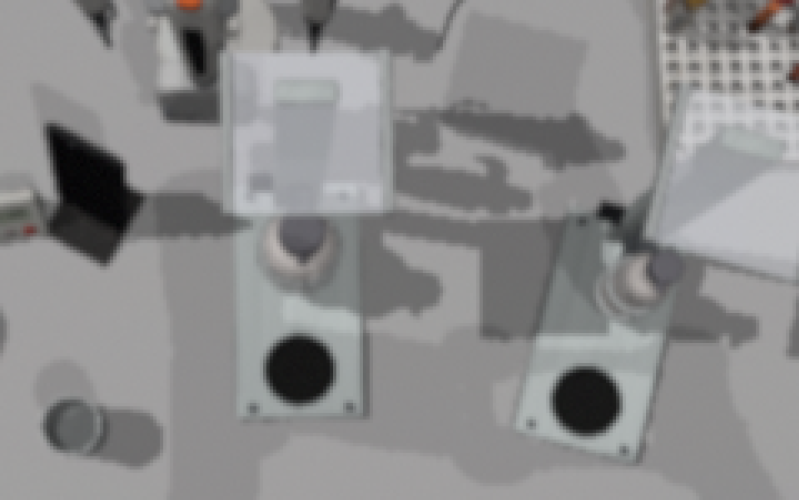

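Slim is the right-hand station in the top view (crop pad at (586,401), cap at (665,268)). The cup rim in that crop is at (75,427).

Run:
```python
from h import *
from scipy.optimize import least_squares
t=lambda u,v:(u/3.333+225-.35,v/3.333+100-.35); s=lambda u,v:(u/3.1+260-.35,v/3.1+100-.35)
print('pad',pix2plane('top1',t(586,401),.014),pix2plane('scene1',s(367,232),.014))
print('stout pad',pix2plane('top1',t(300,370),.014),pix2plane('scene1',s(250,378),.014))
print('cup',pix2plane('top1',t(75,427),.07),pix2plane('scene1',s(216,508),.07))
f=lambda P:np.r_[proj('top1',P)[0]-t(665,267),proj('scene1',P)[0]-s(313,84)]
o=least_squares(f,[.5,-.2,.19]);print('cap',o.x,o.fun)
for n,p in dict(bl=(515,430),br=(640,463),tl=(580,213)).items():print(n,pix2plane('top1',t(*p),.012))
for n,p in dict(a=(422,230),b=(367,283),c=(234,187)).items():print(n,pix2plane('scene1',s(*p),.012))
print('tape',pix2plane('top1',(207,198),.024))
for n,p in dict(a=(638,237),a2=(800,282),b=(690,85)).items():print('hood',pix2plane('top1',t(*p),.335))
```

```text
pad [ 0.47492642 -0.27860519  0.014     ] [ 0.47360631 -0.27790794  0.014     ]
stout pad [ 0.49583016 -0.01040279  0.014     ] [ 0.49452981 -0.00749925  0.014     ]
cup [0.43381496 0.18672832 0.07      ] [0.43122375 0.19347739 0.07      ]
cap [ 0.57105829 -0.3023112   0.18361881] [ 0.10367383  0.35065392 -0.46808035 -0.08991768]
bl [ 0.44604593 -0.21235243  0.012     ]
br [ 0.41871435 -0.32974427  0.012     ]
tl [ 0.65492318 -0.27374131  0.012     ]
a [ 0.41715163 -0.3152417   0.012     ]
b [ 0.44036031 -0.20161655  0.012     ]
c [ 0.65145273 -0.27414972  0.012     ]
tape [0.52358365 0.32102116 0.024     ]
hood [ 0.56335197 -0.23629307  0.335     ]
hood [ 0.53533031 -0.35011482  0.335     ]
hood [ 0.67474617 -0.27456869  0.335     ]
```

Emit:
jog_arm:
  commands:
    - [[1,0.014,0.037,0,0],[1,0.014,0.037,0,0],[1,0.014,0.037,0,0],[1,0.014,0.037,0,0],[1,0.014,0.037,0,0],[1,0.014,0.037,0,0],[1,0.014,0.037,0,0],[1,0.014,0.037,0,0],[1,0.014,0.037,0,0],[1,0.014,0.037,0,0]]

```text
clock: 0.93
tool_pos: [0.2836, -0.1759, 0.1984]
eef_rot: [[0.238, -0.971, -0.002], [-0.971, -0.238, 0.006], [-0.006, 0.001, -1.0]]
contact_force: [1.7, -0.1, 0.8]
grip_width: 0.094
```

Emit:
jog_arm:
  commands:
    - [[1,0.015,0.037,0,0],[1,0.015,0.037,0,0],[1,0.015,0.037,0,0],[1,0.015,0.037,0,0],[1,0.015,0.037,0,0],[1,0.015,0.037,0,0],[1,0.015,0.037,0,0],[1,0.015,0.037,0,0],[1,0.015,0.037,0,0],[1,0.01,0.026,0,0]]

```text
clock: 1.77
tool_pos: [0.427, 0.2044, 0.1979]
eef_rot: [[0.24, -0.971, 0.002], [-0.971, -0.24, 0.004], [-0.004, -0.003, -1.0]]
contact_force: [0.3, -1.1, -0.2]
grip_width: 0.094
```

Run:
```python
from h import *
s=snap('wrist','w1');print(s['cam_to_world'].round(3).tolist());st=r.state();print(st['q'].round(1),st['tool_pos'].round(4))
```

```text
[[0.24, 0.941, 0.239, 0.496], [-0.971, 0.234, 0.055, 0.221], [-0.004, -0.245, 0.97, 0.376], [0.0, 0.0, 0.0, 1.0]]
[17.2  7.4 98.5  0.4 73.8 93.1] [0.4291 0.2084 0.1977]
```

View pics/w1.png

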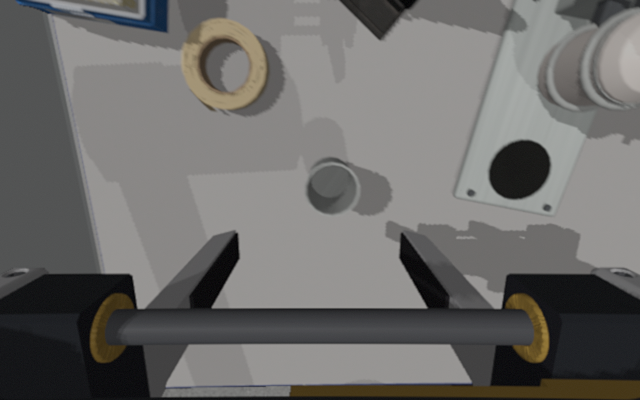

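The wrist view shows the cup rim centred at about (333,186), the tape roll well away at upper left, and no obstacles.

Run:
```python
from h import *
print(pix2plane('w1',(333,186),.07),pix2plane('w1',(335,177),.0025),pix2plane('w1',(520,169),.014),r.state()['tool_pos'])
```

```text
[0.4396207  0.19433662 0.07      ] [0.43796284 0.18890209 0.0025    ] [ 0.4973461  -0.00607867  0.014     ] [0.42909893 0.20843318 0.19773761]
```

Emit:
jog_arm:
  commands:
    - [[1,0.004,-0.008,-0.02,0],[1,0.004,-0.009,-0.03,0],[1,0,0,-0.03,0],[1,0,0,-0.03,0],[1,0,0,-0.02,0],[1,0,0,-0.015,0],[1,0,0,-0.01,0],[1,0,0,-0.005,0],[1,0,0,0,0],[1,0,0,0,0]]

```text
clock: 2.65
tool_pos: [0.4356, 0.1933, 0.0296]
eef_rot: [[0.25, -0.968, 0.001], [-0.968, -0.25, 0.009], [-0.008, -0.003, -1.0]]
contact_force: [1.2, -0.1, -0.0]
grip_width: 0.0938
```

Emit:
jog_arm:
  commands:
    - [[1,0.0015,-0.001,0,0],[-1,0,0,0,0],[-1,0,0,0,0],[-1,0,0,0,0],[-1,0,0,0,0],[-1,0,0,0,0],[-1,0,0,0,0],[-1,0,0,0,0],[-1,0,0,0,0],[-1,0,0,0,0]]

```text
clock: 3.48
tool_pos: [0.4404, 0.193, 0.0336]
eef_rot: [[0.25, -0.968, 0.01], [-0.968, -0.25, 0.011], [-0.008, -0.012, -1.0]]
contact_force: [0.2, 0.6, 1.0]
grip_width: 0.051
```

Emit:
jog_arm:
  commands:
    - [[-1,0,0,0.02,0],[-1,0,0,0.03,0],[-1,-0.003,-0.01,0.03,-2.8],[-1,-0.003,-0.025,0.015,-2.8],[-1,-0.003,-0.035,0,-2.8],[-1,-0.003,-0.035,0,-2.8],[-1,-0.003,-0.035,0,-2.8],[-1,-0.003,-0.035,0,-2.8],[-1,-0.003,-0.035,0,-2.8],[-1,-0.003,-0.035,0,-2.8]]

```text
clock: 4.32
tool_pos: [0.4133, -0.0558, 0.132]
eef_rot: [[-0.142, -0.99, 0.014], [-0.99, 0.142, 0.009], [-0.01, -0.012, -1.0]]
contact_force: [0.2, 0.1, -0.9]
grip_width: 0.0508
```

Run:
```python
from h import *
st=r.state();R=st['eef_rot'];print(st['tool_pos'],np.degrees(np.arctan2(R[1,0],R[0,0])),st['grip_width'],st['q'])
```

```text
[ 0.41332754 -0.05578069  0.13202669] -98.14290543693548 0.050811148232990724 [-17.94086098   5.12570859 111.32902478   0.79954131  62.95207897
  79.84585538]
```

Emit:
jog_arm:
  commands:
    - [[-1,0,-0.035,0,-2.8],[-1,0,-0.035,0,-2.8],[-1,0.005,-0.035,0,0],[-1,0.008,-0.035,0,0],[-1,0.01,-0.03,0,0],[-1,0.012,-0.025,0,0],[-1,0.012,-0.015,0,0],[-1,0.01,-0.005,0,0],[-1,0,0,-0.01,0],[-1,0,0,-0.01,0]]

```text
clock: 5.15
tool_pos: [0.4674, -0.291, 0.1104]
eef_rot: [[-0.256, -0.967, 0.015], [-0.967, 0.256, 0.003], [-0.006, -0.014, -1.0]]
contact_force: [-0.8, 0.5, -1.4]
grip_width: 0.051
```

Run:
```python
from h import *
snap('wrist','w2');snap('scene','s2')
st=r.state();R=st['eef_rot'];print(st['tool_pos'],np.degrees(np.arctan2(R[1,0],R[0,0])),R[:,2],st['grip_width'],st['q'])
w=cv2.imread('pics/w2.png');s=cv2.imread('pics/s2.png')[90:210,290:450]
cv2.imwrite('pics/c2.png',np.vstack([cv2.resize(w,(480,300)),cv2.resize(s,(480,300),interpolation=3)]) if 0 else np.hstack([cv2.resize(w,(400,250)),cv2.resize(s,(400,250),interpolation=3)]))
```

```text
[ 0.46577073 -0.28931589  0.10903717] -104.80248707942728 [ 0.01156258  0.00565166 -0.99991718] 0.05096900170571745 [-39.60052355  17.44335072  98.44561432   0.74868132  63.80890937
  64.87563621]
```

View pics/c2.png

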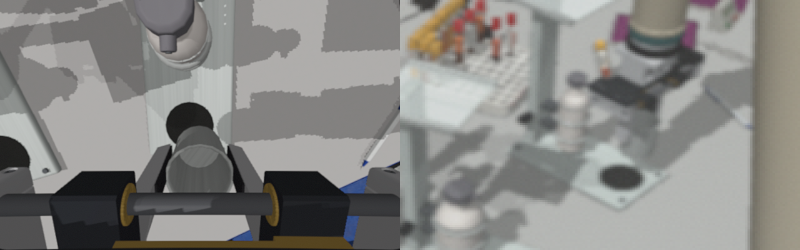

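Left (wrist): the cup is in the jaws with its rim at about (199,168). The pad behind it is centred at about (190,124), and the cap is above at (165,15). Right (scene): the pad is still free.

Run:
```python
from h import *
tp=r.state()['tool_pos']
print('pad',pix2plane('w2',(190*1.6,124*1.6),.014),'padtop',pix2plane('w2',(190*1.6,102*1.6),.014))
print('rim',pix2plane('w2',(199*1.6,168*1.6),tp[2]-.0316+.07),tp)
print('cap',pix2plane('w2',(166*1.6,13*1.6),.184))
```

```text
pad [ 0.47675435 -0.27941747  0.014     ] padtop [ 0.50611779 -0.28752366  0.014     ]
rim [ 0.46998827 -0.2917467   0.14743717] [ 0.46577073 -0.28931589  0.10903717]
cap [ 0.56601267 -0.30159916  0.184     ]
```

Emit:
jog_arm:
  commands:
    - [[-1,0.005,0.006,0,0],[-1,0.004,0.005,0,0],[-1,0,0,-0.01,0],[-1,0,0,-0.012,0],[-1,0,0,-0.012,0],[-1,0,0,-0.01,0],[-1,0,0,-0.006,0],[-1,0,0,-0.004,0],[-1,0,0,0,0],[-1,0,0,0,0]]

```text
clock: 6.08
tool_pos: [0.4744, -0.2704, 0.0521]
eef_rot: [[-0.249, -0.969, 0.011], [-0.969, 0.249, 0.006], [-0.009, -0.009, -1.0]]
contact_force: [-0.8, 0.7, -0.7]
grip_width: 0.0507
```

Emit:
jog_arm:
  commands:
    - [[-1,0,-0.004,0,0],[-1,0,-0.003,0,0],[-1,0,0,-0.002,0],[-1,0,0,-0.001,0],[-1,0,0,-0.001,0],[-1,0,0,-0.001,0],[-1,0,0,0,0],[-1,0,0,0,0],[-1,0,0,0,0],[-1,0,0,0,0]]

```text
clock: 6.92
tool_pos: [0.4758, -0.2796, 0.0488]
eef_rot: [[-0.249, -0.968, 0.015], [-0.968, 0.249, 0.003], [-0.007, -0.014, -1.0]]
contact_force: [-0.6, 0.3, -1.3]
grip_width: 0.0509
```

Run:
```python
from h import *
st=r.state();print(st['tool_pos'],st['contact_force'],st['eef_rot'][:,2])
snap('wrist','w3')
```

```text
[ 0.47575416 -0.27964765  0.04882342] [-0.58562855  0.32608217 -1.26975041] [ 0.01505724  0.00340682 -0.99988083]
```

Keep going down until contact shows.

Emit:
jog_arm:
  commands:
    - [[-1,0,0,-0.001,0],[-1,0,0,-0.001,0],[-1,0,0,-0.001,0],[-1,0,0,-0.001,0],[-1,0,0,0,0],[-1,0,0,0,0],[-1,0,0,0,0],[-1,0,0,0,0],[-1,0,0,0,0],[-1,0,0,0,0]]

```text
clock: 7.8
tool_pos: [0.4778, -0.2801, 0.0477]
eef_rot: [[-0.249, -0.968, 0.02], [-0.968, 0.249, 0.001], [-0.006, -0.019, -1.0]]
contact_force: [-0.2, 0.6, 1.0]
grip_width: 0.0511
```

Emit:
jog_arm:
  commands:
    - [[-1,-0.001,0,-0.002,0],[-1,-0.001,0,-0.001,0],[-1,0,0,-0.001,0],[-1,0,0,-0.001,0],[-1,0,0,0,0],[-1,0,0,0,0],[-1,0,0,0,0],[-1,0,0,0,0],[-1,0,0,0,0],[-1,0,0,0,0]]

```text
clock: 8.63
tool_pos: [0.48, -0.2807, 0.0477]
eef_rot: [[-0.25, -0.968, 0.029], [-0.968, 0.251, -0.001], [-0.006, -0.029, -1.0]]
contact_force: [0.5, 0.4, 1.6]
grip_width: 0.0508
```

Run:
```python
from h import *
st=r.state();print(st['tool_pos'],st['contact_force'],st['eef_rot'][:,2])
snap('wrist','w3')
w=cv2.imread('pics/w3.png');cv2.imwrite('pics/w3c.png',w[:,120:560])
```

```text
[ 0.47998123 -0.28072456  0.04771433] [0.54182358 0.39365123 1.62373957] [ 0.02921843 -0.00106685 -0.99957248]
```

View pics/w3c.png

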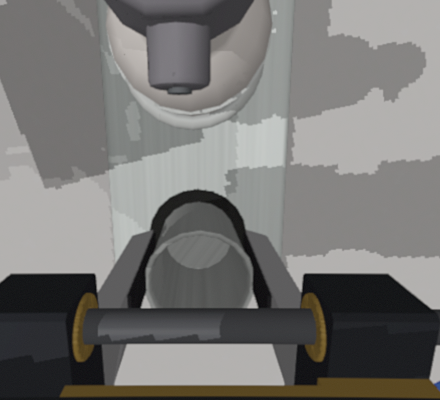

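Emit:
jog_arm:
  commands:
    - [[-0.5,-0.001,0,0,0],[0,0,0,0,0],[0.5,0,0,0,0],[1,0,0,0,0],[1,0,0,0,0],[1,0,0,0.01,0],[1,0,0,0.02,0],[1,-0.005,0,0.03,0],[1,-0.01,0,0.03,0],[1,-0.01,0,0.02,0]]

```text
clock: 9.52
tool_pos: [0.4499, -0.2778, 0.1574]
eef_rot: [[-0.249, -0.968, 0.018], [-0.968, 0.249, 0.007], [-0.011, -0.015, -1.0]]
contact_force: [0.7, -0.8, -0.0]
grip_width: 0.0937
```

Run:
```python
from h import *
st=r.state();print(st['tool_pos'],st['contact_force'],st['eef_rot'].round(3).tolist(),st['q'],st['clock'])
snap('wrist','w4')
w=cv2.imread('pics/w4.png');cv2.imwrite('pics/w4c.png',w[:,120:560])
```

```text
[ 0.44987857 -0.27783513  0.15742708] [ 0.69727742 -0.76450355 -0.0327933 ] [[-0.249, -0.968, 0.018], [-0.968, 0.249, 0.007], [-0.011, -0.015, -1.0]] [-39.96148583  13.33491176  96.82560814   1.03407809  69.32155229
  64.11266928] 9.5167
```

View pics/w4c.png

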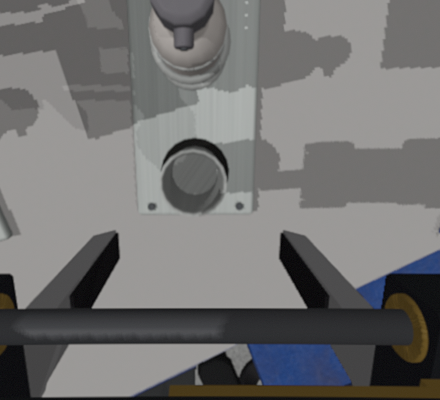

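The cup stands free on the pad: rim centre at about (194,181) in the crop, and the pad's back edge at row 138 showing behind it.

Run:
```python
from h import *
print('rim',pix2plane('w4',(314,181),.084));print('padback',pix2plane('w4',(315.5,138.5),.014), 'cap', pix2plane('w4',(120+183,3),.184))
a=np.radians(-13.7);c=np.array([.475,-.2785,.014]);print(c+34e-3*np.array([np.cos(a),np.sin(a),0]))
t=np.linspace(0,6.28,9)[:-1]
for cc,R,z in((c,.034,.014),):
  print(proj('w4',np.c_[cc[0]+R*np.cos(t),cc[1]+R*np.sin(t),0*t+z]).round(0).tolist())
```

```text
rim [ 0.47576307 -0.2796163   0.084     ]
padback [ 0.50462881 -0.28671417  0.014     ] cap [ 0.56545139 -0.30104629  0.184     ]
[ 0.50803267 -0.2865525   0.014     ]
[[306.0, 136.0], [285.0, 152.0], [282.0, 178.0], [298.0, 199.0], [323.0, 202.0], [344.0, 187.0], [348.0, 162.0], [333.0, 140.0]]
```

Cup placement is good. The jog interface has no tilt axis, so I'll try to tilt the tool against the reach limit, where the pose is only "approached". I'll pull back and up into free space.

Emit:
jog_arm:
  commands:
    - [[-1,-0.02,0.01,0.03,0],[-1,-0.02,0.01,0.035,0],[-1,0,0,0.0415,0],[-1,0,0,0.0415,0],[-1,0,0,0.0415,0],[-1,0,0,0.0415,0],[-1,0,0,0.0415,0],[-1,0,0,0.0415,0],[-1,0,0,0.0415,0],[-1,0,0,0.0415,0]]

```text
clock: 10.4
tool_pos: [0.3975, -0.2507, 0.5584]
eef_rot: [[-0.252, -0.968, 0.012], [-0.968, 0.252, 0.008], [-0.011, -0.01, -1.0]]
contact_force: [1.6, -1.4, 1.2]
grip_width: 0.0308
```

Emit:
jog_arm:
  commands:
    - [[-1,0,0,0.0415,0],[-1,0,0,0.0415,0],[-1,0,0,0.0415,0],[-1,0,0,0.0415,0],[-1,0,0,0.0415,0],[-1,0,0,0.0415,0],[-1,0,0,0.0415,0],[-1,0,0,0.0415,0],[-1,0,0,0.0415,0],[-1,0,0,0.0415,0]]

```text
clock: 11.23
tool_pos: [0.2949, -0.1822, 0.7351]
eef_rot: [[-0.253, -0.966, 0.059], [-0.967, 0.253, -0.001], [-0.014, -0.057, -0.998]]
contact_force: [-0.3, 0.8, 0.2]
grip_width: 0.0002
```

Run:
```python
from h import *
st=r.state();print(st['tool_pos'],st['contact_force'],st['eef_rot'].round(3).tolist(),st['q'],st['clock'])
```

```text
[ 0.29492288 -0.18216864  0.73512134] [-0.29368014  0.80632857  0.18098469] [[-0.253, -0.966, 0.059], [-0.967, 0.253, -0.001], [-0.014, -0.057, -0.998]] [-46.01907532   9.56051058  12.64959758   5.74119077 155.29985995
  63.92993682] 11.2333
```

Tilt is accumulating in the right direction (tool z leaning towards +x). Continuing at the limit.

Emit:
jog_arm:
  commands:
    - [[-1,-0.02,0.012,0.03,0],[-1,-0.02,0.012,0.03,0],[-1,-0.02,0.012,0.03,0],[-1,-0.02,0.012,0.03,0],[-1,-0.02,0.012,0.03,0],[-1,0,0,0.04,0],[-1,0,0,0.04,0],[-1,0,0,0.04,0],[-1,0,0,0.04,0],[-1,0,0,0.04,0]]

```text
clock: 12.07
tool_pos: [0.1902, -0.1033, 0.7984]
eef_rot: [[-0.261, -0.936, 0.237], [-0.96, 0.227, -0.164], [0.1, -0.27, -0.958]]
contact_force: [0.1, 0.8, -0.1]
grip_width: 0.0006
```

Run:
```python
from h import *
st=r.state();print(st['tool_pos'],st['contact_force'],st['eef_rot'].round(3).tolist(),st['q'],st['clock'])
```

```text
[ 0.19023705 -0.10330418  0.79840602] [ 0.09434577  0.75946075 -0.1479617 ] [[-0.261, -0.936, 0.237], [-0.96, 0.227, -0.164], [0.1, -0.27, -0.958]] [-63.10085486  -3.98644387  12.64072365  19.16145994 155.30985119
  59.88324032] 12.0667
```

Emit:
jog_arm:
  commands:
    - [[-1,0,0,0.04,0],[-1,0,0,0.04,0],[-1,0,0,0.04,0],[-1,0,0,0.04,0],[-1,0,0,0.04,0],[-1,0,0,0.04,0],[-1,0,0,0.04,0],[-1,0,0,0.04,0],[-1,0,0,0.04,0],[-1,0,0,0.04,0]]

```text
clock: 12.9
tool_pos: [0.2044, -0.0802, 0.8178]
eef_rot: [[-0.271, -0.911, 0.312], [-0.946, 0.191, -0.264], [0.181, -0.367, -0.913]]
contact_force: [0.1, 0.6, -0.4]
grip_width: 0.0004
```

Run:
```python
from h import *
st=r.state();print(st['tool_pos'],st['contact_force'],st['eef_rot'].round(3).tolist(),st['q'],st['clock'])
```

```text
[ 0.20439144 -0.08018041  0.81782544] [ 0.09426697  0.55125889 -0.38986607] [[-0.271, -0.911, 0.312], [-0.946, 0.191, -0.264], [0.181, -0.367, -0.913]] [-110.31013931  -11.12712514   12.63668031   67.01717051  155.30811816
   60.36095489] 12.9
```

Emit:
jog_arm:
  commands:
    - [[-1,0.035,-0.015,0,0],[-1,0.035,-0.015,0,0],[-1,0.035,-0.015,0,0],[-1,0.035,-0.01,0,0],[-1,0.035,-0.01,0,0],[-1,0.035,-0.01,0,0],[-1,0.035,-0.01,0,0],[-1,0.035,-0.01,0,0],[-1,0.035,-0.01,0,0],[-1,0.035,-0.01,0,0]]

```text
clock: 13.73
tool_pos: [0.4659, -0.1094, 0.7746]
eef_rot: [[-0.269, -0.905, 0.33], [-0.934, 0.162, -0.318], [0.234, -0.394, -0.889]]
contact_force: [-0.1, -0.4, 0.6]
grip_width: 0.0002
```

Run:
```python
from h import *
st=r.state();print(st['tool_pos'],st['contact_force'],st['eef_rot'].round(3).tolist(),st['q'],st['clock'])
```

```text
[ 0.46591507 -0.10943805  0.77457826] [-0.06038744 -0.442407    0.63055804] [[-0.269, -0.905, 0.33], [-0.934, 0.162, -0.318], [0.234, -0.394, -0.889]] [-165.61026613  -26.89143584   12.62667272  139.21212159  143.29900504
   79.80056971] 13.7333
```

The arm has flipped over the base axis (q1=-165, q4=139). I'll fit a quick kinematic model so I can get back and plan the tilt properly.

```bash
cat > kin.py <<'E'
import numpy as np
from scipy.spatial.transform import Rotation as Ro
from scipy.optimize import least_squares
def fk(q,p):
    h,l2,l3,d1,d2,L,a=p; A=lambda s,*x:Ro.from_euler(s,x,degrees=True)
    R1=A('z',q[0]);R2=R1*A('y',q[1]);R3=R2*A('y',q[2]);R4=R3*A('z',q[3]);R5=R4*A('y',q[4]);R6=R5*A('z',q[5])
    wr=np.array([0,0,h])+R1.apply([0,d1,0])+R2.apply([0,0,l2])+R3.apply([a,0,l3])
    return wr+R5.apply([0,d2,L]),R6,wr
S=[([-82.2740709,15.8421674,86.2866949,0.001,77.9633860,-6.93293866],[0.14544258,-0.55577413,0.20471833]),
([-39.96148583,13.33491176,96.82560814,1.03407809,69.32155229,64.11266928],[0.44987857,-0.27783513,0.15742708]),
([-46.01907532,9.56051058,12.64959758,5.74119077,155.29985995,63.92993682],[0.29492288,-0.18216864,0.73512134]),
([-63.10085486,-3.98644387,12.64072365,19.16145994,155.30985119,59.88324032],[0.19023705,-0.10330418,0.79840602]),
([-110.31013931,-11.12712514,12.63668031,67.01717051,155.30811816,60.36095489],[0.20439144,-0.08018041,0.81782544]),
([-165.61026613,-26.89143584,12.62667272,139.21212159,143.29900504,79.80056971],[0.46591507,-0.10943805,0.77457826]),
([-39.60052355,17.44335072,98.44561432,0.74868132,63.80890937,64.87563621],[0.46577073,-0.28931589,0.10903717]),
([-17.94086098,5.12570859,111.32902478,0.79954131,62.95207897,79.84585538],[0.41332754,-0.05578069,0.13202669])]
o=least_squares(lambda p:np.concatenate([fk(q,p)[0]-x for q,x in S]),[.15,.4,.4,.0,.07,.3,0])
P=o.x
if __name__=='__main__':
    print(P.round(4),np.abs(o.fun).max());print(fk(S[5][0],P)[1].as_matrix().round(3).tolist())
    for q,x in S[2:6]:print(fk(q,P)[2].round(3))
E
python3 kin.py
```

```text
Traceback (most recent call last):
  File "kin.py", line 17, in <module>
    o=least_squares(lambda p:np.concatenate([fk(q,p)[0]-x for q,x in S]),[.15,.4,.4,.0,.07,.3,0])
ValueError: `f0` passed has more than 1 dimension.
```

```bash
sed -i "s/A=lambda s,\*x:Ro.from_euler(s,x,degrees=True)/A=lambda s,x:Ro.from_euler(s,float(x),degrees=True)/" kin.py; python3 kin.py
```

```text
[0.1368 0.6297 0.4211 0.0694 0.     0.3903 0.0604] 2.9261189196660986e-07
[[0.269, 0.905, 0.33], [0.934, -0.162, -0.318], [-0.234, 0.394, -0.889]]
[ 0.272 -0.182  1.125]
[ 0.098 -0.039  1.172]
[0.082 0.023 1.174]
[0.337 0.015 1.121]
```

```bash
cat > sim.py <<'E'
from kin import *
lo=np.array([-165.64,-43.16,12.63,-67.54,6.08,-154.97]);hi=np.array([165.64,119.46,154.43,247.53,155.33,154.97])
vm=np.array([147.25,147.25,180,180,180,180])*.7/12
def step(q,row,w):
    p,R,_=fk(q,P);t=p+np.array(row[:3]);T=Ro.from_euler('z',row[3],degrees=True)*R
    def f(x):
        a,b,_=fk(x,P);return np.r_[a-t,w*(T*b.inv()).as_rotvec()]
    s=least_squares(f,np.clip(q,lo+1e-3,hi-1e-3),bounds=(lo,hi),x_scale=10.,max_nfev=60).x
    d=s-q;return q+d/max(1,np.abs(d/vm).max())
def run(q,rows,w=.3):
    q=np.array(q,float)
    for r in rows:q=step(q,r,w)
    return q
def info(q):
    p,R,wr=fk(q,P);z=R.as_matrix()[:,2]
    return f"p{p.round(3)} z{z.round(3)} tilt{np.degrees(np.arccos(-z[2])):.1f} az{np.degrees(np.arctan2(z[1],z[0])):.0f} q{np.round(q,1)} wr{wr.round(2)}"
E
cat > t.py <<'E'
from sim import *
A=[[-.02,.01,.03,0],[-.02,.01,.035,0]]+[[0,0,.0415,0]]*18
B=[[-.02,.012,.03,0]]*5+[[0,0,.04,0]]*5;C=[[0,0,.04,0]]*10
D=[[.035,-.015,0,0]]*3+[[.035,-.01,0,0]]*7
for w in(.05,.2,.5,1):
    print(w)
    for i,m in((1,A),(2,B),(3,C),(4,D)):print(' ',info(run(S[i][0],m,w)),'\n  real',info(np.array(S[i+1][0])))
E
time python3 t.py
```

```text
0.05
  p[ 0.409 -0.257  0.945] z[ 0.713 -0.418 -0.563] tilt55.8 az-30 q[-61.3  -0.3  12.6  27.7 113.5  67.7] wr[ 0.13 -0.09  1.17] 
  real p[ 0.295 -0.182  0.735] z[ 0.059 -0.001 -0.998] tilt3.4 az-1 q[-46.    9.6  12.6   5.7 155.3  63.9] wr[ 0.27 -0.18  1.12]
  p[ 0.244 -0.151  0.879] z[ 0.462 -0.459 -0.759] tilt40.6 az-45 q[-59.6  -7.9  12.6  13.6 134.8  62.4] wr[0.06 0.03 1.18] 
  real p[ 0.19  -0.103  0.798] z[ 0.237 -0.164 -0.958] tilt16.7 az-35 q[-63.1  -4.   12.6  19.2 155.3  59.9] wr[ 0.1  -0.04  1.17]
  p[ 0.194 -0.102  1.145] z[ 0.75  -0.66  -0.041] tilt87.6 az-41 q[-35.5 -17.8  12.6  -5.9  97.5  61.1] wr[-0.1   0.16  1.16] 
  real p[ 0.204 -0.08   0.818] z[ 0.312 -0.264 -0.913] tilt24.1 az-40 q[-110.3  -11.1   12.6   67.   155.3   60.4] wr[0.08 0.02 1.17]
  p[ 0.477 -0.158  0.819] z[ 0.429 -0.424 -0.798] tilt37.1 az-45 q[-165.6  -25.2   12.6  132.7  135.3   75.6] wr[0.31 0.01 1.13] 
  real p[ 0.466 -0.109  0.775] z[ 0.33  -0.318 -0.889] tilt27.3 az-44 q[-165.6  -26.9   12.6  139.2  143.3   79.8] wr[0.34 0.01 1.12]
0.2
  p[ 0.383 -0.24   0.852] z[ 0.542 -0.31  -0.781] tilt3
[... 2406 characters left out ...]
5] 
  real p[ 0.19  -0.103  0.798] z[ 0.237 -0.164 -0.958] tilt16.7 az-35 q[-63.1  -4.   12.6  19.2 155.3  59.9] wr[ 0.1  -0.04  1.17]
  p[ 0.183 -0.095  0.809] z[ 0.283 -0.2   -0.938] tilt20.3 az-35 q[-81.   -6.8  12.6  36.6 155.3  59.3] wr[ 0.07 -0.02  1.17] 
  real p[ 0.204 -0.08   0.818] z[ 0.312 -0.264 -0.913] tilt24.1 az-40 q[-110.3  -11.1   12.6   67.   155.3   60.4] wr[0.08 0.02 1.17]
  p[ 0.443 -0.107  0.78 ] z[ 0.334 -0.296 -0.895] tilt26.5 az-42 q[-165.6  -25.5   12.6  140.2  144.8   81.1] wr[0.31 0.01 1.13] 
  real p[ 0.466 -0.109  0.775] z[ 0.33  -0.318 -0.889] tilt27.3 az-44 q[-165.6  -26.9   12.6  139.2  143.3   79.8] wr[0.34 0.01 1.12]
real	0m1.949s
user	0m2.446s
sys	0m0.084s
```

```bash
cat > t2.py <<'E'
from sim import *
U1=[[-.02,.03,-.01,0]]*7+[[-.035,.0,0,0]]*3
U2=[[-.02,-.03,0,0]]*3+[[0,-.035,0,0]]*7
U3=[[.02,-.02,-.02,3]]*10
U4=[[.038,-.01,0,0]]*10
for w in(.4,.6,1):
    q=np.array(S[5][0])
    print(w)
    for m in(U1,U2,U3,U4,U4,U4):
        q=run(q,m,w);print(info(q))
E
python3 t2.py
```

```text
0.4
p[0.23  0.087 0.71 ] z[ 0.332 -0.321 -0.887] tilt27.5 az-44 q[-98.3 -35.   45.4  41.2 145.4  44. ] wr[0.1  0.21 1.06]
p[ 0.183 -0.116  0.706] z[ 0.291 -0.32  -0.901] tilt25.7 az-48 q[-82.6 -23.4  51.4  18.6 129.1  36.3] wr[0.07 0.01 1.06]
p[ 0.372 -0.308  0.516] z[ 0.41  -0.139 -0.901] tilt25.7 az-19 q[-62.2  -8.1  75.3  17.4  93.4  17.4] wr[ 0.21 -0.25  0.87]
p[ 0.752 -0.408  0.516] z[ 0.41  -0.139 -0.901] tilt25.7 az-19 q[-36.6  28.4  28.9   7.7  98.1  41.8] wr[ 0.59 -0.35  0.87]
p[ 1.038 -0.461  0.433] z[ 0.645 -0.255 -0.721] tilt43.9 az-22 q[-29.3  47.8  12.6   5.5  76.   47.6] wr[ 0.79 -0.36  0.71]
p[ 1.247 -0.49   0.344] z[ 0.859 -0.346 -0.378] tilt67.8 az-22 q[-25.4  61.7  12.6   5.1  38.   48.9] wr[ 0.91 -0.36  0.49]
0.6
p[0.23  0.087 0.71 ] z[ 0.332 -0.321 -0.887] tilt27.5 az-44 q[-98.3 -35.   45.4  41.2 145.4  44. ] wr[0.1  0.21 1.06]
p[ 0.187 -0.113  0.706] z[ 0.303 -0.312 -0.9  ] tilt25.8 az-46 q[-82.8 -23.5  51.5  19.7 129.2  36.8] wr[0.07 0.01 1.06]
p[ 0.377 -0.305  0.516] z[ 0.417 -0.127 -0.9  ] tilt25.8 az-17 q[-62.1  -7.8  75.2  18.   93.6  17.6] wr[ 0.21 -0.26  
[... 414 characters left out ...]
21 -0.887] tilt27.5 az-44 q[-98.3 -35.   45.4  41.2 145.4  44. ] wr[0.1  0.21 1.06]
p[ 0.191 -0.111  0.706] z[ 0.314 -0.306 -0.899] tilt26.0 az-44 q[-82.9 -23.5  51.6  20.7 129.2  37.3] wr[0.07 0.01 1.06]
p[ 0.38  -0.302  0.516] z[ 0.422 -0.116 -0.899] tilt26.0 az-15 q[-62.   -7.6  75.1  18.6  93.9  17.7] wr[ 0.22 -0.26  0.87]
p[ 0.76  -0.402  0.516] z[ 0.422 -0.116 -0.899] tilt26.0 az-15 q[-36.7  29.   27.9   9.3  98.5  42. ] wr[ 0.6  -0.36  0.87]
p[ 0.979 -0.422  0.377] z[ 0.491 -0.149 -0.858] tilt30.9 az-17 q[-29.4  48.   12.6   6.4  89.1  47.7] wr[ 0.79 -0.36  0.71]
p[ 1.116 -0.42   0.239] z[ 0.579 -0.186 -0.794] tilt37.5 az-18 q[-25.5  58.3  12.6   4.9  72.   50.2] wr[ 0.89 -0.35  0.55]
```

Emit:
jog_arm:
  commands:
    - [[-1,-0.02,0.03,-0.01,0],[-1,-0.02,0.03,-0.01,0],[-1,-0.02,0.03,-0.01,0],[-1,-0.02,0.03,-0.01,0],[-1,-0.02,0.03,-0.01,0],[-1,-0.02,0.03,-0.01,0],[-1,-0.02,0.03,-0.01,0],[-1,-0.035,0,0,0],[-1,-0.035,0,0,0],[-1,-0.035,0,0,0]]

```text
clock: 14.57
tool_pos: [0.244, 0.1181, 0.6853]
eef_rot: [[-0.263, -0.928, 0.263], [-0.914, 0.153, -0.377], [0.31, -0.339, -0.888]]
contact_force: [-0.3, 0.0, 0.2]
grip_width: 0.0003
```

```bash
cat > st.py <<'E'
from sim import *
from rig import r
s=r.state();print(info(s['q']),'F',s['contact_force'].round(1),s['clock'],s['grip_width'].round(3) if hasattr(s['grip_width'],'round') else s['grip_width'])
E
python3 st.py
```

```text
p[0.244 0.118 0.685] z[ 0.263 -0.377 -0.888] tilt27.3 az-55 q[-104.7  -39.7   46.6   41.1  147.8   37.8] wr[0.14 0.27 1.03] F [-0.3  0.   0.2] 14.5667 0.00028780778338042715
```

Emit:
jog_arm:
  commands:
    - [[-1,-0.02,-0.03,0,0],[-1,-0.02,-0.03,0,0],[-1,-0.02,-0.03,0,0],[-1,-0.02,-0.03,0,0],[-1,0,-0.038,0,0],[-1,0,-0.038,0,0],[-1,0,-0.038,0,0],[-1,0,-0.038,0,0],[-1,0,-0.038,0,0],[-1,0,-0.038,0,0]]

```text
clock: 15.4
tool_pos: [0.1759, -0.1359, 0.6821]
eef_rot: [[-0.177, -0.945, 0.276], [-0.921, 0.06, -0.385], [0.347, -0.322, -0.881]]
contact_force: [0.4, 0.5, 0.8]
grip_width: 0.0007
```

```bash
python3 st.py
```

```text
p[ 0.176 -0.136  0.682] z[ 0.276 -0.385 -0.881] tilt28.2 az-54 q[-83.4 -26.4  58.4  15.7 121.9  25.3] wr[0.07 0.01 1.03] F [0.4 0.5 0.8] 15.4 0.0007130148585249114
```

```bash
cat > t3.py <<'E'
from sim import *
from rig import r
U3=[[.015,-.035,-.01,0]]*4+[[.03,-.015,-.01,4]]*6
U4=[[.035,0.0,0.02,2]]*8+[[.035,0,.02,0]]*2
U5=[[.03,0,.028,0]]*10
for w in(.5,.8):
    q=np.array(r.state()['q']);print(w)
    for m in(U3,U4,U5,U5):
        q=run(q,m,w);print(info(q))
E
python3 t3.py
```

```text
0.5
p[ 0.407 -0.351  0.587] z[ 0.408 -0.237 -0.882] tilt28.2 az-30 q[-57.4  -3.7  62.6  12.6  95.5  20. ] wr[ 0.25 -0.26  0.93]
p[ 0.709 -0.325  0.701] z[ 0.562 -0.166 -0.81 ] tilt35.9 az-16 q[-35.2  23.6  12.6  11.4 109.   29.9] wr[ 0.49 -0.26  1.02]
p[ 0.884 -0.276  0.778] z[ 0.801 -0.257 -0.541] tilt57.3 az-18 q[-23.8  26.5  12.6   5.   83.8  36.7] wr[ 0.57 -0.18  0.99]
p[ 1.03  -0.239  0.854] z[ 0.94  -0.283 -0.19 ] tilt79.0 az-17 q[-16.9  31.9  12.6   0.2  56.4  40.7] wr[ 0.66 -0.13  0.93]
0.8
p[ 0.407 -0.351  0.587] z[ 0.408 -0.237 -0.882] tilt28.2 az-30 q[-57.4  -3.7  62.6  12.6  95.5  20. ] wr[ 0.25 -0.26  0.93]
p[ 0.697 -0.318  0.68 ] z[ 0.509 -0.141 -0.849] tilt31.9 az-15 q[-34.9  24.2  12.6  10.9 112.4  29.9] wr[ 0.5  -0.26  1.01]
p[ 0.83  -0.253  0.696] z[ 0.647 -0.192 -0.738] tilt42.4 az-16 q[-23.7  27.   12.6   4.9  98.2  36.8] wr[ 0.58 -0.18  0.98]
p[ 0.94  -0.208  0.719] z[ 0.774 -0.222 -0.593] tilt53.7 az-16 q[-16.9  30.1  12.6   0.7  83.6  41.2] wr[ 0.64 -0.12  0.95]
```

Excellent plan. Executing U3, then U4.

Emit:
jog_arm:
  commands:
    - [[-1,0.015,-0.035,-0.01,0],[-1,0.015,-0.035,-0.01,0],[-1,0.015,-0.035,-0.01,0],[-1,0.015,-0.035,-0.01,0],[-1,0.03,-0.015,-0.01,4],[-1,0.03,-0.015,-0.01,4],[-1,0.03,-0.015,-0.01,4],[-1,0.03,-0.015,-0.01,4],[-1,0.03,-0.015,-0.01,4],[-1,0.03,-0.015,-0.01,4]]

```text
clock: 16.23
tool_pos: [0.3806, -0.3632, 0.5949]
eef_rot: [[0.083, -0.917, 0.39], [-0.926, -0.216, -0.31], [0.369, -0.336, -0.867]]
contact_force: [-0.7, 0.5, 0.0]
grip_width: 0.0006
```

```bash
python3 st.py
```

```text
p[ 0.381 -0.363  0.595] z[ 0.39  -0.31  -0.867] tilt29.9 az-38 q[-58.7  -5.9  64.1  10.   93.3  25.2] wr[ 0.23 -0.24  0.93] F [-0.7  0.5  0. ] 16.2333 0.0006279985964127539
```

```bash
cat >> sim.py <<'E'
def info2(q):
    R=fk(q,P)[1].as_matrix();return info(q)+f" xz{R[2,0]:.2f} yz{R[2,1]:.2f}"
E
cat > t4.py <<'E'
from sim import *
from rig import r
V1=[[.025,.02,0.01,-6.5]]*10
V2=[[.035,0,0.02,0]]*10
V3=[[.035,0,0.02,0]]*10
V4=[[.0,0,0.04,0]]*10
for w in(.5,.8):
    q=np.array(r.state()['q']);print(w)
    for m in(V1,V2,V3,V4):
        q=run(q,m,w);print(info2(q))
E
python3 t4.py
```

```text
0.5
p[ 0.586 -0.182  0.652] z[-0.036 -0.513 -0.858] tilt31.0 az-94 q[ -4.9  26.7  12.6 -43.1 131.2 103.1] wr[0.6  0.02 0.99] xz-0.36 yz0.37
p[ 0.771 -0.193  0.642] z[ 0.246 -0.64  -0.728] tilt43.3 az-69 q[ -1.   32.1  12.6 -42.4 109.6 109.7] wr[0.68 0.06 0.93] xz-0.28 yz0.63
p[ 0.954 -0.207  0.665] z[ 0.538 -0.674 -0.506] tilt59.6 az-51 q[ -1.   37.3  12.6 -41.9  84.5 113.3] wr[0.74 0.06 0.86] xz-0.19 yz0.84
p[ 0.836 -0.215  0.912] z[ 0.713 -0.65  -0.263] tilt74.8 az-42 q[ -3.2  23.9  12.6 -38.8  76.5 103.3] wr[0.56 0.04 1.01] xz-0.16 yz0.95
0.8
p[ 0.582 -0.182  0.647] z[-0.056 -0.499 -0.865] tilt30.2 az-96 q[ -5.3  27.   12.6 -42.7 132.2 103.1] wr[0.6  0.01 0.98] xz-0.36 yz0.35
p[ 0.723 -0.189  0.59 ] z[ 0.073 -0.566 -0.821] tilt34.8 az-83 q[ -3.1  33.4  12.6 -40.2 119.7 109.9] wr[0.69 0.03 0.91] xz-0.32 yz0.47
p[ 0.844 -0.201  0.557] z[ 0.228 -0.616 -0.754] tilt41.0 az-70 q[ -2.3  38.1  12.6 -39.2 106.4 113.7] wr[0.76 0.04 0.85] xz-0.27 yz0.60
p[ 0.685 -0.211  0.754] z[ 0.343 -0.651 -0.677] tilt47.4 az-62 q[ -2.8  23.5  12.6 -42.1 109.  103.5] wr[0.55 0.04 1.02] xz-0.24 yz0.70
```

```bash
cat > t5.py <<'E'
from sim import *
from rig import r
q0=np.array(r.state()['q'])
for T in (-6,-7):
  for V1 in ([.02,.01,.005],[.01,.02,.005]):
    for n in (12,14):
      for pz in ([.035,0,.02],[.035,-.01,.02],[.03,.015,.02],[.02,0,.035]):
        out=[]
        for w in (.6,):
          q=run(q0,[V1+[T]]*n,w); i1=info2(q)
          for k in range(4):
            q=run(q,[pz+[0]]*5,w);R=fk(q,P)[1].as_matrix()
            out.append((round(float(np.degrees(np.arccos(-R[2,2]))),0),round(float(np.degrees(np.arctan2(R[2,0],R[2,1]))))))
        print(T*n,V1,pz,out,q.round(0)[[0,3,4,5]])
E
python3 t5.py
```

```text
-72 [0.02, 0.01, 0.005] [0.035, 0, 0.02] [(34.0, -35), (38.0, -27), (43.0, -19), (49.0, -14)] [ -3. -43.  98. 121.]
-72 [0.02, 0.01, 0.005] [0.035, -0.01, 0.02] [(34.0, -35), (39.0, -27), (45.0, -20), (51.0, -15)] [-14. -39.  91. 114.]
-72 [0.02, 0.01, 0.005] [0.03, 0.015, 0.02] [(34.0, -36), (37.0, -28), (41.0, -20), (45.0, -13)] [ 14. -48. 111. 130.]
-72 [0.02, 0.01, 0.005] [0.02, 0, 0.035] [(35.0, -35), (40.0, -28), (46.0, -22), (53.0, -18)] [ -3. -51. 109. 106.]
-84 [0.02, 0.01, 0.005] [0.035, 0, 0.02] [(34.0, -32), (37.0, -22), (42.0, -14), (47.0, -7)] [ -2. -44. 102. 131.]
-84 [0.02, 0.01, 0.005] [0.035, -0.01, 0.02] [(34.0, -32), (38.0, -22), (43.0, -15), (49.0, -8)] [-13. -40.  95. 125.]
-84 [0.02, 0.01, 0.005] [0.03, 0.015, 0.02] [(33.0, -33), (36.0, -24), (39.0, -15), (42.0, -7)] [ 14. -48. 115. 141.]
-84 [0.02, 0.01, 0.005] [0.02, 0, 0.035] [(34.0, -32), (38.0, -24), (44.0, -17), (50.0, -12)] [ -1. -54. 114. 116.]
-72 [0.01, 0.02, 0.005] [0.035, 0, 0.02] [(32.0, -39), (35.0, -30), (39.0, -22), (44.0, -15)] [  1. -44. 107. 123.]
-72 [0.01, 0.02, 0.005] [0.035, -0.01, 0.02] 
[... 1956 characters left out ...]
 [0.01, 0.02, 0.005] [0.03, 0.015, 0.02] [(31.0, -40), (32.0, -31), (34.0, -21), (37.0, -13)] [ 18. -47. 125. 141.]
-84 [0.01, 0.02, 0.005] [0.02, 0, 0.035] [(32.0, -39), (35.0, -30), (40.0, -23), (46.0, -18)] [  3. -58. 123. 113.]
-98 [0.01, 0.02, 0.005] [0.035, 0, 0.02] [(30.0, -37), (31.0, -27), (33.0, -17), (36.0, -7)] [  1. -42. 119. 144.]
-98 [0.01, 0.02, 0.005] [0.035, -0.01, 0.02] [(30.0, -37), (32.0, -27), (35.0, -17), (39.0, -8)] [ -9. -41. 112. 136.]
-98 [0.01, 0.02, 0.005] [0.03, 0.015, 0.02] [(30.0, -38), (30.0, -29), (30.0, -19), (32.0, -10)] [ 17. -43. 131. 155.]
-98 [0.01, 0.02, 0.005] [0.02, 0, 0.035] [(31.0, -37), (33.0, -29), (36.0, -21), (40.0, -14)] [  4. -59. 132. 125.]
```

Emit:
jog_arm:
  commands:
    - [[-1,0.02,0.01,0.005,-7],[-1,0.02,0.01,0.005,-7],[-1,0.02,0.01,0.005,-7],[-1,0.02,0.01,0.005,-7],[-1,0.02,0.01,0.005,-7],[-1,0.02,0.01,0.005,-7],[-1,0.02,0.01,0.005,-7],[-1,0.02,0.01,0.005,-7],[-1,0.02,0.01,0.005,-7],[-1,0.02,0.01,0.005,-7]]

```text
clock: 17.07
tool_pos: [0.5582, -0.2607, 0.6396]
eef_rot: [[-0.839, -0.529, -0.128], [-0.414, 0.773, -0.481], [0.353, -0.35, -0.868]]
contact_force: [31.9, 14.7, 76.0]
grip_width: 0.0003
```

Emit:
jog_arm:
  commands:
    - [[-1,0.02,0.01,0.005,-7],[-1,0.02,0.01,0.005,-7],[-1,0.02,0.01,0.005,-7],[-1,0.02,0.01,0.005,-7],[-1,0.035,0,0.02,0],[-1,0.035,0,0.02,0],[-1,0.035,0,0.02,0],[-1,0.035,0,0.02,0],[-1,0.035,0,0.02,0],[-1,0.035,0,0.02,0]]

```text
clock: 17.9
tool_pos: [0.6529, -0.2058, 0.5433]
eef_rot: [[-0.966, -0.153, -0.209], [-0.033, 0.872, -0.488], [0.257, -0.465, -0.848]]
contact_force: [-1.1, 0.6, 0.3]
grip_width: 0.0004
```

```bash
sed -i 's/info(s/info2(s/' st.py; python3 st.py
```

```text
p[ 0.653 -0.206  0.543] z[-0.209 -0.488 -0.848] tilt32.1 az-113 q[ -6.6  36.4  12.6 -43.3 132.1 138.2] wr[ 0.73 -0.02  0.87] xz-0.26 yz0.46 F [-1.1  0.6  0.3] 17.9 0.0004377098748908913
```

Emit:
jog_arm:
  commands:
    - [[-1,0.03,0,0.02,0],[-1,0.03,0,0.02,0],[-1,0.03,0,0.02,0],[-1,0.03,0,0.02,0],[-1,0.03,0,0.02,0],[-1,0.03,0,0.02,0],[-1,0.03,0,0.02,0],[-1,0.03,0,0.02,0],[-1,0.03,0,0.02,0],[-1,0.03,0,0.02,0]]

```text
clock: 18.73
tool_pos: [0.7569, -0.2102, 0.5481]
eef_rot: [[-0.986, -0.166, 0.019], [-0.143, 0.782, -0.606], [0.085, -0.6, -0.795]]
contact_force: [0.3, 0.1, -0.3]
grip_width: 0.0007
```

```bash
python3 st.py
```

```text
p[ 0.757 -0.21   0.548] z[ 0.019 -0.606 -0.795] tilt37.3 az-88 q[ -3.3  37.6  12.7 -43.1 117.8 141.9] wr[0.75 0.03 0.86] xz-0.09 yz0.60 F [ 0.3  0.1 -0.3] 18.7333 0.0006748532109808785
```

```bash
cat > t6.py <<'E'
from sim import *
from rig import r
q=np.array(r.state()['q'])
q=run(q,[[.03,0,.02,0]]*4,.6);print(info2(q))
q=run(q,[[-.022,-.002,-.003,4.6]]*6,.6);print(info2(q))
q=run(q,[[-.022,-.002,-.003,4.6]]*10,.6);print(info2(q))
p=fk(q,P)[0];d=(np.array([.571,-.302,.22])-p)/20
q=run(q,[list(d)+[0]]*20,.6);print(info2(q))
E
python3 t6.py
```

```text
p[ 0.799 -0.214  0.554] z[ 0.109 -0.64  -0.761] tilt40.5 az-80 q[ -2.5  38.2  12.6 -43.2 112.  142.8] wr[0.76 0.04 0.85] xz-0.02 yz0.65
p[ 0.677 -0.226  0.539] z[ 0.377 -0.53  -0.759] tilt40.6 az-55 q[ -9.6   9.8  61.5 -27.9  78.9 130.9] wr[ 0.53 -0.02  0.84] xz-0.02 yz0.65
p[ 0.46  -0.246  0.509] z[ 0.641 -0.105 -0.761] tilt40.5 az-9 q[-58.  -12.6  87.   29.9  77.9  40.1] wr[ 0.21 -0.2   0.81] xz-0.02 yz0.65
p[ 0.571 -0.302  0.22 ] z[ 0.641 -0.105 -0.761] tilt40.5 az-9 q[-48.8   5.6 111.7  42.8  37.4  19.5] wr[ 0.32 -0.26  0.52] xz-0.02 yz0.65
```

Emit:
jog_arm:
  commands:
    - [[-1,0.03,0,0.02,0],[-1,0.03,0,0.02,0],[-1,0.03,0,0.02,0],[-1,0.02,0,0.01,0],[-1,-0.01,-0.002,0,2],[-1,-0.022,-0.002,-0.003,4],[-1,-0.022,-0.002,-0.003,4.6],[-1,-0.022,-0.002,-0.003,4.6],[-1,-0.022,-0.002,-0.003,4.6],[-1,-0.022,-0.002,-0.003,4.6]]

```text
clock: 19.57
tool_pos: [0.6932, -0.2222, 0.5186]
eef_rot: [[-0.801, -0.473, 0.367], [-0.598, 0.6, -0.531], [0.031, -0.645, -0.764]]
contact_force: [0.4, 0.2, -0.2]
grip_width: 0.0003
```

Emit:
jog_arm:
  commands:
    - [[-1,-0.022,-0.002,-0.003,4.6],[-1,-0.022,-0.002,-0.003,4.6],[-1,-0.022,-0.002,-0.003,4.6],[-1,-0.022,-0.002,-0.003,4.6],[-1,-0.022,-0.002,-0.003,4.6],[-1,-0.022,-0.002,-0.003,4.6],[-1,-0.022,-0.002,-0.003,4.6],[-1,-0.022,-0.002,-0.003,4.6],[-1,-0.022,-0.002,-0.003,2],[-1,-0.01,0,0,0]]

```text
clock: 20.4
tool_pos: [0.4762, -0.235, 0.4937]
eef_rot: [[-0.241, -0.74, 0.628], [-0.97, 0.158, -0.186], [0.038, -0.654, -0.755]]
contact_force: [-0.0, -0.9, -0.2]
grip_width: 0.0006
```

```bash
python3 st.py
```

```text
p[ 0.476 -0.235  0.494] z[ 0.628 -0.186 -0.755] tilt40.9 az-16 q[-49.4 -13.8  90.2  22.4  69.   52.2] wr[ 0.23 -0.16  0.79] xz-0.04 yz0.65 F [-0.  -0.9 -0.2] 20.4 0.000570822657699638
```

Emit:
jog_arm:
  commands:
    - [[-1,0,-0.006,-0.02,0.3],[-1,0.002,-0.006,-0.026,0.3],[-1,0.002,-0.006,-0.026,0.3],[-1,0.002,-0.006,-0.026,0.3],[-1,0.002,-0.006,-0.026,0.3],[-1,0.002,-0.006,-0.026,0.3],[-1,0.002,-0.005,-0.026,0.2],[-1,0.001,-0.003,-0.02,0],[-1,0,0,-0.01,0],[-1,0,0,0,0]]

```text
clock: 21.23
tool_pos: [0.4818, -0.2844, 0.2859]
eef_rot: [[-0.221, -0.737, 0.639], [-0.974, 0.129, -0.188], [0.056, -0.664, -0.746]]
contact_force: [-0.8, 1.2, 0.6]
grip_width: 0.0004
```

```bash
python3 st.py
python3 - <<'E'
from h import *
snap('wrist','w5');snap('scene','s5')
w=cv2.imread('pics/w5.png');s=cv2.imread('pics/s5.png')[70:210,280:440]
cv2.imwrite('pics/c5.png',np.hstack([cv2.resize(w[:,150:490],(400,470)),cv2.resize(s,(400,470*1),interpolation=3)]))
E
```

```text
p[ 0.482 -0.284  0.286] z[ 0.639 -0.188 -0.746] tilt41.8 az-16 q[-55.   -7.  114.6  36.9  43.9  25.9] wr[ 0.23 -0.21  0.58] xz-0.06 yz0.66 F [-0.8  1.2  0.6] 21.2333 0.0004201279168666405
```

View pics/c5.png

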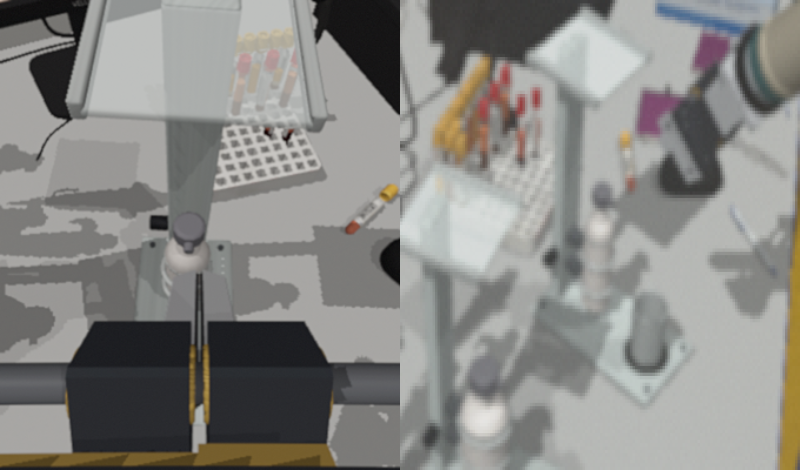

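Left (wrist): the cap top is centred at about (189,223), the closed fingertips are below it at about (199,275), and the hood edge is well above. Right (scene): the cup is standing on the pad.

Run:
```python
from h import *
from scipy.optimize import least_squares
t=lambda u,v:(u/3.333+225-.35,v/3.333+100-.35); s=lambda u,v:(u/3.1+260-.35,v/3.1+100-.35)
O=[('top1',t(665,267)),('scene1',s(313,84)),('w5',(150+189*.85,223*.851)),('s5',(280+602*.4-160,70+192*140/470))]
f=lambda P:np.concatenate([proj(n,P)[0]-np.array(u) for n,u in O])
o=least_squares(f,[.57,-.3,.19],loss='soft_l1');print(o.x,o.fun.round(1))
for z in(.18,.19,.2):print(z,pix2plane('w5',O[2][1],z),pix2plane('top1',O[0][1],z),pix2plane('scene1',O[1][1],z))
print(proj('w5',r.state()['tool_pos']))
```

```text
[ 0.57219467 -0.30204052  0.18556683] [ 0.2 -0.2 -0.8 -0.6 -0.   0.7 -0.9 -1. ]
0.18 [ 0.57601598 -0.30305648  0.18      ] [ 0.57271767 -0.30315984  0.18      ] [ 0.57114187 -0.30700488  0.18      ]
0.19 [ 0.57055716 -0.3015533   0.19      ] [ 0.57078384 -0.30005733  0.19      ] [ 0.56629343 -0.29497706  0.19      ]
0.2 [ 0.56509833 -0.30005011  0.2       ] [ 0.56885001 -0.29695483  0.2       ] [ 0.56144499 -0.28294924  0.2       ]
[[320.69954255 240.2204542 ]]
```

Emit:
jog_arm:
  commands:
    - [[-1,0.011,-0.002,-0.008,0],[-1,0.013,-0.002,-0.01,0],[-1,0.013,-0.002,-0.01,0],[-1,0.013,-0.003,-0.01,0],[-1,0.013,-0.003,-0.01,0],[-1,0.013,-0.003,-0.01,0],[-1,0.01,-0.002,-0.007,0],[-1,0.006,-0.001,-0.004,0],[-1,0,0,0,0],[-1,0,0,0,0]]

```text
clock: 22.17
tool_pos: [0.5862, -0.3111, 0.2387]
eef_rot: [[-0.225, -0.718, 0.659], [-0.971, 0.11, -0.211], [0.079, -0.687, -0.722]]
contact_force: [-0.2, -0.6, -0.1]
grip_width: -0.0001
```

```bash
python3 st.py
python3 - <<'E'
from h import *
snap('wrist','w6')
w=cv2.imread('pics/w6.png');cv2.imwrite('pics/c6.png',cv2.resize(w[100:300,220:420],(600,600),interpolation=3))
print(proj('w6',[r.state()['tool_pos'],[.572,-.302,.186]]))
E
```

```text
p[ 0.586 -0.311  0.239] z[ 0.659 -0.211 -0.722] tilt43.8 az-18 q[-44.8   4.2 112.7  40.6  28.8  26.3] wr[ 0.33 -0.23  0.52] xz-0.08 yz0.69 F [-0.2 -0.6 -0.1] 22.1667 -7.604391609635386e-05
[[319.42805394 244.14122601]
 [305.12953178 293.36937596]]
```

View pics/c6.png

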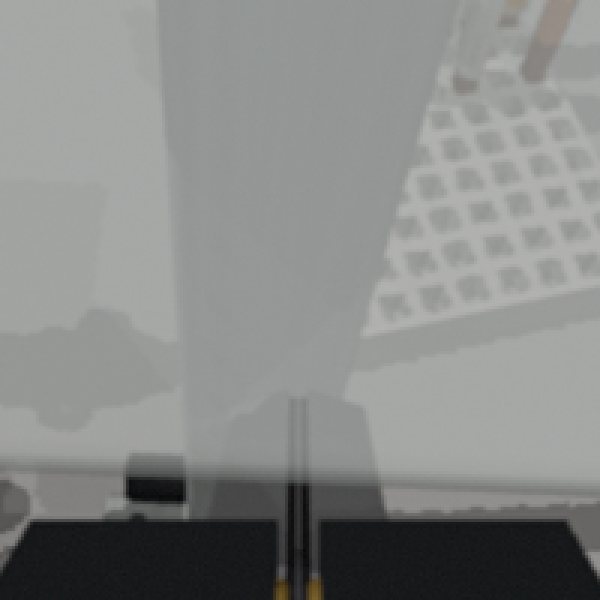

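Emit:
jog_arm:
  commands:
    - [[-1,-0.008,0.004,-0.004,0.3],[-1,-0.004,0.004,-0.006,0.3],[-1,0,0,-0.007,0.3],[-1,0,0,-0.007,0.3],[-1,0,0,-0.007,0.3],[-1,0,0,-0.004,0.3],[-1,0,0,0,0],[-1,0,0,0,0],[-1,0,0,0,0],[-1,0,0,0,0]]

```text
clock: 23.05
tool_pos: [0.5714, -0.3052, 0.2131]
eef_rot: [[-0.198, -0.713, 0.673], [-0.976, 0.082, -0.201], [0.088, -0.696, -0.712]]
contact_force: [0.4, 0.3, 0.4]
grip_width: 0.0003
```

```bash
python3 st.py
```

```text
p[ 0.571 -0.305  0.213] z[ 0.673 -0.201 -0.712] tilt44.6 az-17 q[-46.7   4.6 117.2  51.   26.9  12.6] wr[ 0.31 -0.23  0.49] xz-0.09 yz0.70 F [0.4 0.3 0.4] 23.05 0.00033314844298688005
```

Emit:
jog_arm:
  commands:
    - [[-1,0.003,0.001,-0.004,0],[-1,0.002,0.001,-0.004,0],[-1,0,0,-0.003,0],[-1,0,0,-0.002,0],[-1,0,0,-0.002,0],[-1,0,0,-0.001,0],[-1,0,0,0,0],[-1,0,0,0,0],[-1,0,0,0,0],[-1,0,0,0,0]]

```text
clock: 23.88
tool_pos: [0.5774, -0.3029, 0.1962]
eef_rot: [[-0.198, -0.713, 0.673], [-0.976, 0.08, -0.201], [0.089, -0.697, -0.712]]
contact_force: [-0.2, 0.3, 0.2]
grip_width: 0.0008
```

```bash
python3 st.py
python3 - <<'E'
from h import *
snap('scene','s7')
w=cv2.imread('pics/s7.png');cv2.imwrite('pics/c7.png',cv2.resize(w[90:190,310:430],(600,500),interpolation=3))
E
```

```text
p[ 0.577 -0.303  0.196] z[ 0.673 -0.201 -0.712] tilt44.6 az-17 q[-45.8   6.2 118.4  55.3  24.6   8.3] wr[ 0.31 -0.22  0.47] xz-0.09 yz0.70 F [-0.2  0.3  0.2] 23.8833 0.0007996340107732088
```

View pics/c7.png

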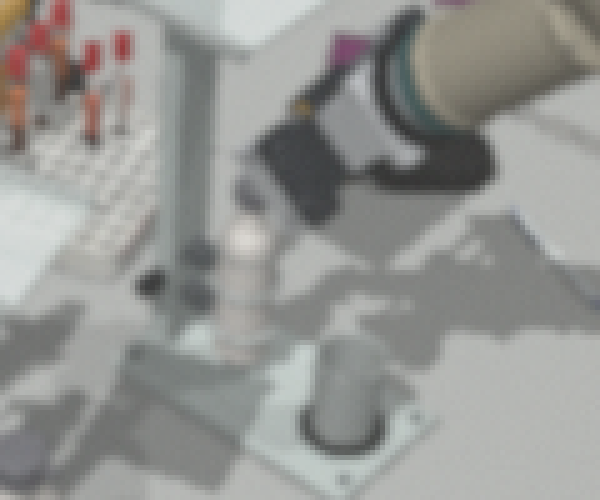

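The fingertips are just above the cap at about (248,180), the gripper body clears the hood, and the cup stands on the pad at (345,395). Now down in small steps, watching the force.

Emit:
jog_arm:
  commands:
    - [[-1,0,0,-0.0015,0],[-1,0,0,-0.0015,0],[-1,0,0,-0.0015,0],[-1,0,0,-0.0015,0],[-1,0,0,0,0],[-1,0,0,0,0],[-1,0,0,0,0],[-1,0,0,0,0],[-1,0,0,0,0],[-1,0,0,0,0]]

```text
clock: 24.77
tool_pos: [0.5783, -0.3034, 0.1952]
eef_rot: [[-0.198, -0.707, 0.679], [-0.976, 0.077, -0.205], [0.093, -0.703, -0.705]]
contact_force: [-3.6, 0.6, 3.3]
grip_width: 0.0009
```

```bash
python3 st.py
```

```text
p[ 0.578 -0.303  0.195] z[ 0.679 -0.205 -0.705] tilt45.1 az-17 q[-45.9   6.3 118.9  57.5  24.1   6. ] wr[ 0.31 -0.22  0.47] xz-0.09 yz0.70 F [-3.6  0.6  3.3] 24.7667 0.0008745280037588629
```

Emit:
jog_arm:
  commands:
    - [[-1,0,0,-0.003,0],[-1,0,0,-0.003,0],[-1,0,0,-0.003,0],[-1,0,0,-0.003,0],[-1,0,0,-0.003,0],[-1,0,0,-0.003,0],[-1,0,0,-0.003,0],[-1,0,0,-0.003,0],[-1,0,0,-0.003,0],[-1,0,0,-0.003,0]]

```text
clock: 25.6
tool_pos: [0.5856, -0.3073, 0.1866]
eef_rot: [[-0.203, -0.683, 0.701], [-0.974, 0.065, -0.218], [0.104, -0.727, -0.678]]
contact_force: [-7.2, 3.4, 13.4]
grip_width: 0.0002
```

```bash
python3 st.py
```

```text
p[ 0.586 -0.307  0.187] z[ 0.701 -0.218 -0.678] tilt47.3 az-17 q[-45.9   7.7 120.8  69.8  22.   -6.8] wr[ 0.31 -0.22  0.45] xz-0.10 yz0.73 F [-7.2  3.4 13.4] 25.6 0.00020572260749418287
```

Emit:
jog_arm:
  commands:
    - [[-1,-0.001,0,-0.003,0],[-1,-0.001,0,-0.003,0],[-1,-0.001,0,-0.003,0],[-1,-0.001,0,-0.003,0],[-1,0,0,0.004,0],[-1,0,0,0.006,0],[-1,0,0,0.008,0],[-1,-0.003,0,0.008,0],[-1,-0.005,0.001,0.006,0],[-1,-0.008,0.002,0.006,0]]

```text
clock: 26.43
tool_pos: [0.576, -0.3098, 0.224]
eef_rot: [[-0.207, -0.667, 0.715], [-0.973, 0.063, -0.223], [0.104, -0.742, -0.662]]
contact_force: [-0.1, 0.0, 0.6]
grip_width: 0.0007
```

```bash
python3 st.py
```

```text
p[ 0.576 -0.31   0.224] z[ 0.715 -0.223 -0.662] tilt48.5 az-17 q[-47.7   4.2 119.2  62.5  25.3   0.7] wr[ 0.3  -0.22  0.48] xz-0.10 yz0.74 F [-0.1  0.   0.6] 26.4333 0.0006939910140838747
```

Force of 13.4 N with 8.6 mm of travel from first contact, held for several rows, so the cap was at its stop. Retreating along the tool axis.

Emit:
jog_arm:
  commands:
    - [[-1,-0.015,0.004,0.004,0],[-1,-0.02,0.005,0.008,0],[-1,-0.02,0.005,0.012,0],[-1,-0.02,0.005,0.015,0],[-1,-0.02,0.005,0.015,0],[-1,-0.02,0.005,0.015,0],[-1,-0.015,0.005,0.015,0],[-1,-0.01,0.002,0.01,0],[-1,0,0,0,0],[-1,0,0,0,0]]

```text
clock: 27.27
tool_pos: [0.4284, -0.2709, 0.3115]
eef_rot: [[-0.205, -0.677, 0.707], [-0.974, 0.068, -0.218], [0.1, -0.733, -0.673]]
contact_force: [-0.3, 1.1, 0.7]
grip_width: 0.0004
```

```bash
python3 st.py
python3 - <<'E'
from h import *
snap('scene','s8');snap('wrist','w8')
w=cv2.imread('pics/s8.png')[90:190,310:430];v=cv2.imread('pics/w8.png')
cv2.imwrite('pics/c8.png',np.hstack([cv2.resize(w,(400,333),interpolation=3),cv2.resize(v[:,100:540],(366,333))]))
E
```

```text
p[ 0.428 -0.271  0.311] z[ 0.707 -0.218 -0.673] tilt47.7 az-17 q[-67.4 -14.6 120.3  47.6  50.4   8.4] wr[ 0.15 -0.19  0.57] xz-0.10 yz0.73 F [-0.3  1.1  0.7] 27.2667 0.00035405238062608056
```

View pics/c8.png

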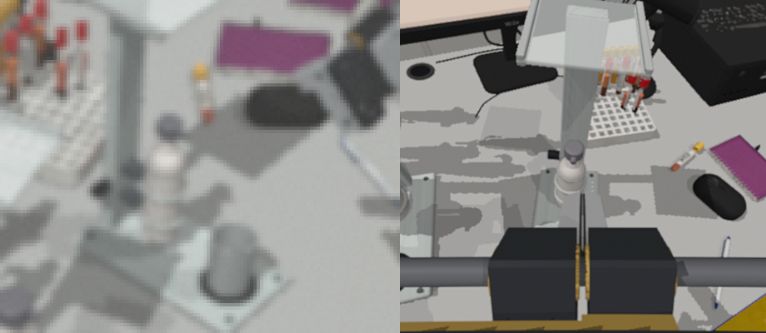

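The cap is up at about (170,127) and the cup stands on the pad at (231,265). The arm is clear of everything. Handing in.

```bash
python3 -c "
from rig import r
print(r.close_job())"
```

```text
the job is handed in; nothing more can be done
None
```

The cup is standing on the slim canister's pad, the slim cap was pressed once and sprang back, and I handed the job in at about 27 s. The system reports no verdict and I had no direct reading of the cap joint, so these results rest on images, force readings and arm position.

- **Cup:** After release, the wrist image put its rim centre about 1–2 mm from my estimate of the pad centre. In the last scene image it was still upright on the pad.
- **Tilting the tool:** The jog commands cannot tilt the tool, so I pushed the arm against its reach limit in free space until it leaned about 42–47° towards the canister. That is slightly over the suggested 35–45° at the end of the press. The arm also flipped over its base once, so I fitted a kinematic model and used it to bring the arm back.
- **Press:** From first contact the tip went down about 8.6 mm with 13.4 N upward force. That is above the 12 N spring force at the stop, and I held it for about 0.3 s more before lifting. The sideways force was about 8 N, and the tip slid roughly 8 mm across the cap, by my estimate staying on it.
- **One odd reading:** While the arm was swinging in free space at about 0.64 m height, the force sensor read about 84 N. It was back near zero at the next reading. I put it down to fast motion against a joint limit, not contact, but did not confirm this; it stayed below the 120 N wrist limit.
- **Last check:** The cap looks up again, the contact force is at sensor noise (about 1 N), and the arm is clear of everything. I never went near the stout cap or the tape roll, but did not check either at the end.

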